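# Free the safety catch and press the brooch cap home

## Task

Press the brass cap of the brooch home in the bench press: first slide the safety catch all the way out from under the ram while the press lever stays up, then pull the lever down until the cap is fully home in its setting, and lift the lever all the way back up. Leave the catch out, let go of everything, and do not shift the bead organiser, the jar or the pliers.

Things in the scene. Friction and masses are not known exactly. Their poses are not given: they have to be found in the camera images.
- press: Grey bench lever press, bolted down. Origin: centre of its round die (64 mm diameter, top at z 50 mm) at bench height. Axes ('press frame'): x away from the operator, y to the operator's left, z up. Base plate 170 (x) x 290 (y) x 20 mm. Uprights at y -112 and +112, each 60 (x) x 20 (y) mm, carry a crosshead; the 204 mm wide opening between is free at the operator's side.
- crosshead (a point): Middle of the lower front edge of the crosshead: x -55, y 0, z 185 mm in the press frame. The crosshead spans x -55 to +40, y -130 to +130, z 185 to 210 mm. It overhangs the catch knob, so a tool must come to the knob from the operator's side, tilted 30 to 45 degrees from vertical (pointing down and to press +x).
- catch (a joint): Safety catch, a dark steel bar sliding along the press's y, m: 0 = in, under the ram, which it blocks (start 0 to 0.012); 0.065 = fully out to +y (operator's left), at its end stop. Friction about 3 N; it stays where it is left.
- catch_knob (a point): On the catch knob's axis, where to hold it: upright dark steel cylinder, 18 mm diameter, on a tab of the catch at the operator's side. At catch = 0 this point is at x -60, y -10, z 92 mm in the press frame; it slides in y with the catch. The knob is free from z 82 to its top at z 110; below are a 22 mm square foot and, on its +x side, the tab (z 76 to 82). Axes as the press.
- catch_tip (a point): Centre of the -y end of the catch's flat bar, which runs from here 175 mm to +y: 32 mm wide (x), 12 mm thick, z 76 to 88 mm in the press frame; at y -25 when catch = 0. It passes through a slot in the +y upright.
- lever (a joint): Press lever, rad: 0 = fully up at its stop (start 0 to 0.03), when the arm rises 0.33 rad above level; grows as pulled down. The ram sinks 105 mm per rad: it meets the catch (if in) at 0.10, the cap at 0.28, and has it home at about 0.35. At the grip pulling takes about 2 N, 6 N while pressing the cap, lifting about 6 N. It stays where it is left.
- lever_grip (a point): On the axis of the lever's black round grip, 22 mm diameter, level along press x, free from x -108 to -7 mm (its +x end is fixed to the lever arm, a bar 14 x 22 mm in the plane x = 0). This point: x -65 and, at lever = q, y = 112 - 330 cos(0.33 - q), z = 222 + 330 sin(0.33 - q) mm in the press frame, so y -200, z 329 at q = 0. Nothing is above it.
- lever_hinge (a point): Lever's hinge axis, on top of the +y upright: x 0, y 112, z 222 mm in the press frame; the axis runs along press x. The point's axes are the press's.
- cap (a joint): How far the domed brass cap (44 mm diameter, 12 mm high) has been pressed down into its setting: 0 = 8 mm proud, 0.008 m = fully home at its stop. It moves only when the ram pushes it (about 12 N) and stays.
- ram_foot (a point): Centre of the underside of the ram's foot, a steel disc of 44 mm diameter, at z 99 mm above the bench when the lever is up.
- organiser: Bystander: clear plastic bead organiser, 130 x 190 x 34 mm, loose on the bench; origin under its centre.
- jar: Bystander: glass jar with steel lid, 60 mm diameter, 75 mm high, loose on the bench; origin under its centre.
- pliers: Bystander: pliers with red handles lying on the bench, about 125 mm long, 14 mm high, loose; origin under the joint.

How it is judged:
By the outcome, as a careful person would: the job done as asked, in the order asked, and still so for the second after the job is handed in, with the robot touching nothing.
It also fails if it takes over 67 s, if anything falls off the work surface, if the arm or the gripper's body presses on something with over 40 N, if the wrist force passes 120 N, or if a joint passes its speed limit or range.

## Robot

A 7-joint arm with a two-finger parallel gripper is mounted at the origin on the work surface. World frame = base frame: x ahead of the robot, y to its left, z up, the work surface at z = 0. Lengths are in m, angles in rad, forces in N, time in s.
With the tool pointing down it reaches from about 0.425 to 0.875 m from the base axis. Payload 9.9 kg.
Tool frame: the origin (TCP) lies on the mounting face of the last link; the fingertips stand 173 mm ahead of it and the grasp point (between the pads) lies 155 mm ahead of it (arm.nose_length is the distance from the TCP to the fingertips, in m); z points along the fingers, y is the line along which they close (so a half turn about z gives the same grasp; the last joint's range is limited). The gripper opens to 85 mm and grips with 20 to 120 N. Pads are 22 mm wide; open, the fingers measure 114 mm over their backs; the gripper's body (76 mm by 85 mm) begins 54 mm behind the grasp point. The pads swing forward as they close: fully open they stand 13 mm farther back than shut.
Start: joints at [-1.411, 0.576, 0.025, 1.437, -0.015, 1.129, -0.057], TCP at [0.163, 0.655, 0.405] pointing down, gripper open.
Joint ranges: [-2.76, 2.76], [-0.34, 2.15], [-1.52, 1.57], [0.19, 2.46], [-1.09, 4.23], [0.17, 1.99], [-2.82, 2.82]. Speed limits (rad/s): [2.22, 2.22, 3.01, 3.01, 3.14, 3.14, 3.14].

## Interface

Orientations are given as a 3x3 rotation matrix whose columns are the frame's x, y, z axes.
In Python, from workcell import telemetry, eyes, arm gives the robot as it stands.
- The arm moves only by the tool step_arm, never from a script. Its argument "series" is text: rows parted by semicolons, each of 7 numbers parted by spaces: the shift along the tool's x, y, z normalised to -1 to 1, where 1 is 0.15 m, then the turn, a rotation vector about the tool's x, y, z normalised to -1 to 1, where 1 is 0.5 rad, then the opening, from 0 (shut) to 1 (fully open). A call has exactly 8 rows; each row is the pose to reach, as a shift and turn from the pose commanded when the call began, along the tool's axes at that moment; what a row does not reach only later rows make up. A row lasts 1/8 s, in which the tool goes at most 62.5 mm and 10.7 degrees, less where a joint would pass 70% of its speed; a pose out of reach is approached as far as the arm can. A call with a number of a shift or a turn outside -1 to 1 is refused whole. A call with a gripper value outside its range is refused whole. The fingers move at their own pace and stop on an object; "newtons" is the grip in N (left out, the last holds). Time passes only in rows, so rows that repeat a pose let the fingers close, or fill a call up. It gives the time, the measured TCP pose, the force, the opening and the grip force at its end, in the units of the state.
- telemetry.state(): the state, without advancing time (a new reading comes with each control period).
- eyes.read_camera(name): name is "side" or "top" or "wrist"; returns a dict with "img" (400x640x3 uint8, red, green, blue), "range_z" (400x640 float32, m along the optical axis (not along the pixel's ray), 0 where there is no reading), "K" (3x3 intrinsics, pixels), "k1" (the pictures are not rectified: a ray, as slopes to the right and down, at radius r is drawn at 1 + k1 r^2 times it, then the intrinsics apply), "rvec" (rotation vector, rad) and "tvec" (3), from world to camera coordinates, as OpenCV has them. Camera axes: x right, y down, z forward; pixel columns grow to the right and rows downward; lengths in m; the calibration is good to about 2 mm. A picture is of the moment at which its call begins.
- arm.sign_off(): hands the job in; it is judged then, once.
The state is a dict: "time": time; "qpos": joint angles; "qvel": joint speeds; "joint_efforts": joint torques, N m; "ee_pos": TCP position; "orientation": TCP orientation; "wrist_force": force on the tool from outside, world axes, zero at the start; "wrist_torque": the same for the moment, N m; "opening": finger opening in m; "gripper_force": force on a finger pad.
Only numpy, scipy, OpenCV 4.12 (cv2) and the standard library are available. Lean on these libraries where they do the work, as an engineer would, in place of code of your own. Each camera call takes 0.05 s, during which the arm holds its last target. There are 200 camera calls.

## Working session

There is one attempt and no reset: what is moved stays moved. The work goes in short steps, Python scripts to look and compute and a tool call to move; the robot and the scene stay as the last step left them, time stands still between calls to the robot, and variables do not carry over. Pictures are saved under pics/ and viewed, at most 10 in all, crops included, and the job is handed in when it is done.

Besides the shell and the picture viewer there is one more tool, called after "Emit:" as name(argument=value, ...), one argument or row to a line, values as JSON. step_arm: Moves the arm, as the interface text tells. Its arguments: {"type":"object","properties":{"series":{"type":"string"},"newtons":{"type":"number"}},"required":["series"]}

```bash
ls; mkdir -p pics; python3 - <<'E'
from workcell import telemetry, eyes, arm
import cv2, numpy as np
s=telemetry.state(); print({k:np.round(v,3).tolist() for k,v in s.items()})
for n in ("top","side"):
    c=eyes.read_camera(n); cv2.imwrite(f"pics/{n}0.png",c["img"][:,:,::-1]); np.savez(f"{n}0.npz",**c)
    print(n,c["K"].tolist(),c["k1"],c["rvec"],c["tvec"])
E
```

```text
pics
{'time': 0.0, 'qpos': [-1.411, 0.577, 0.025, 1.438, -0.015, 1.129, -0.056], 'qvel': [-0.001, 0.001, 0.001, 0.001, 0.0, -0.001, -0.0], 'joint_efforts': [-0.001, -76.574, 2.25, -28.598, 0.015, 0.013, -0.0], 'ee_pos': [0.163, 0.655, 0.404], 'orientation': [[-0.97, 0.241, -0.0], [0.241, 0.97, -0.002], [-0.0, -0.002, -1.0]], 'wrist_force': [0.819, 0.501, 0.254], 'wrist_torque': [0.079, 0.001, 0.019], 'gripper_force': 0.0, 'opening': 0.085}
top [[413.53495680143584, 0.0, 311.6822484741441], [0.0, 413.53495680143584, 194.83800637699346], [0.0, 0.0, 1.0]] 0.010750998381226696 [ 2.17234874 -2.11419774  0.18838045] [0.07421151 0.59934011 1.26340583]
side [[491.05966403215524, 0.0, 312.82761975587835], [0.0, 491.05966403215524, 193.93454247670937], [0.0, 0.0, 1.0]] -0.04905252341808142 [ 2.26235872 -0.67091312  0.29743915] [-0.41265984  0.42009824  1.38836156]
```

View pics/top0.png

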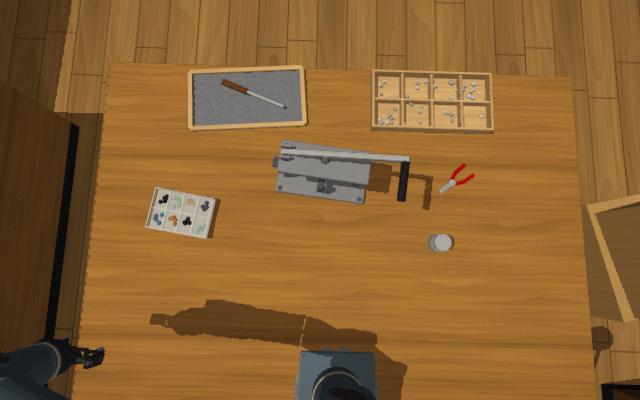

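View pics/side0.png

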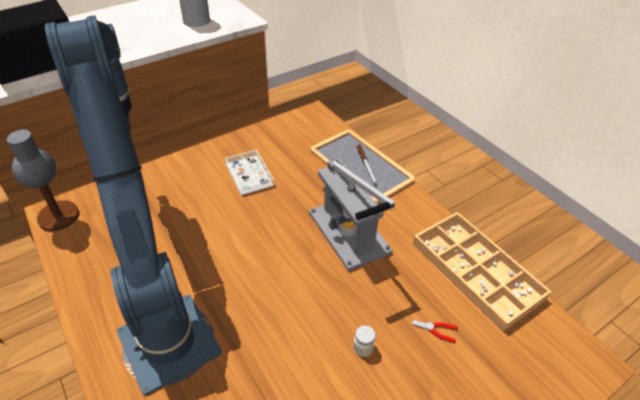

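The top view shows the press around (323,172), with its crosshead at about (280-370,142-185), the black grip at (404,180) and the knob near (323,186). The organiser is at (182,213), the jar at (440,243) and the pliers at (457,180). The operator's side faces the robot. I'll fit the press pose from depth.

```bash
cat > h.py <<'E'
import numpy as np, cv2
def cloud(c):
    h,w=c["range_z"].shape; u,v=np.meshgrid(np.arange(w),np.arange(h))
    K=c["K"]; xd=(u-K[0,2])/K[0,0]; yd=(v-K[1,2])/K[1,1]
    x,y=xd.copy(),yd.copy()
    for _ in range(5):
        f=1+float(c["k1"])*(x*x+y*y); x,y=xd/f,yd/f
    z=c["range_z"]; P=np.stack([x*z,y*z,z],-1)
    R=cv2.Rodrigues(c["rvec"])[0]; W=(P-np.ravel(c["tvec"]))@R
    W[z==0]=np.nan; return W
E
python3 - <<'E'
from h import *
for n in ("top","side"):
    c=dict(np.load(f"{n}0.npz")); W=cloud(c); img=c["img"].astype(int)
    X,Y,Z=W[...,0],W[...,1],W[...,2]
    reg=(X>.35)&(X<.85)&(abs(Y)<.35)
    print(n,"bench z",np.nanmedian(Z[(Z<.015)&reg]))
    grey=(img.max(-1)-img.min(-1)<30)
    for nm,lo,hi in (("cross",.200,.220),("base",.012,.028)):
        m=reg&grey&(Z>lo)&(Z<hi)
        # largest component
        nl,l,st,_=cv2.connectedComponentsWithStats(m.astype(np.uint8))
        if nm=="cross":
            k=1+st[1:,4].argmax(); m=l==k
        p=W[m][:,:2].astype(np.float32); r=cv2.minAreaRect(p*1000); print(nm,m.sum(),r,np.nanmedian(Z[m]),cv2.boxPoints(r).round().tolist())
    m=reg&(img.max(-1)<60)&(Z>.2); p=W[m]; print("black",len(p),np.median(p,0),p.min(0),p.max(0)) if m.any() else 0
    m=reg&grey&(Z>.225)&(Z<.37);p=W[m]; print("lever",len(p),p.min(0),p.max(0)) 
E
```

```text
top bench z -0.002010326722953654
cross 1849 ((654.1692504882812, 61.276695251464844), (259.7264404296875, 68.5635757446289), 83.6114501953125) 0.20767872383853625 [[606.0, -64.0], [674.0, -72.0], [703.0, 187.0], [635.0, 194.0]]
base 1461 ((600.5888061523438, -58.874481201171875), (540.7557373046875, 209.2100372314453), 76.25192260742188) 0.018017501106168055 [[435.0, -297.0], [638.0, -346.0], [766.0, 179.0], [563.0, 229.0]]
black 319 [ 0.59495734 -0.13304558  0.33076922] [ 0.54430614 -0.15048312  0.20910735] [0.67484667 0.17190301 0.33799521]
lever 1253 [ 0.54430614 -0.1504931   0.22516053] [0.71227133 0.18559919 0.33799521]
side bench z -0.0008780184419707615
cross 1271 ((662.7295532226562, 56.38072967529297), (260.7901306152344, 95.77074432373047), 83.13720703125) 0.20898926258030592 [[600.0, -67.0], [695.0, -79.0], [726.0, 180.0], [631.0, 192.0]]
base 1665 ((630.3145141601562, -90.33468627929688), (605.172119140625, 232.9976806640625), 70.2205810546875) 0.01914581579971487 [[418.0, -336.0], [638.0, -414.0], [842.0, 155.0], [623.0, 234.0]]
black 239 [ 0.58936739 -0.14091243  0.33021151] [ 0.53920737 -0.15414207  0.2060446 ] [0.67717931 0.04847115 0.33796226]
lever 882 [ 0.53920737 -0.15414207  0.22514117] [0.70670678 0.18645236 0.33958803]
```

```bash
cat >> h.py <<'E'
from scipy.spatial.transform import Rotation as Ro
t=-.116; O=np.array([.6726,.0574,0]); RP=Ro.from_euler('z',t).as_matrix()
def topress(W): return (W-O)@RP
def go(pt,tilt,back=0,show=True,yaw=0):
    """pt: grasp point in press frame (m); tilt deg; back: retreat along tool z"""
    from workcell import telemetry
    s=telemetry.state(); R=np.array(s["orientation"]); p=np.array(s["ee_pos"])
    th=np.radians(tilt); T=RP@Ro.from_euler('z',yaw,degrees=True).as_matrix()@np.array([[-np.cos(th),0,np.sin(th)],[0,1,0],[-np.sin(th),0,-np.cos(th)]])
    tcp=O+RP@np.array(pt)-(.155+back)*T[:,2]
    d=R.T@(tcp-p)/.15; rv=Ro.from_matrix(R.T@T).as_rotvec()/.5
    gp=topress(p+.155*R[:,2])
    print("t",round(s["time"],2),"grasp@press",gp.round(4),"F",np.round(s["wrist_force"],1),"op",round(s["opening"],4))
    print("target tcp",tcp.round(3),"shift",d.round(3),"turn",rv.round(3))
E
python3 - <<'E'
from h import *
for n in ("top","side"):
    c=dict(np.load(f"{n}0.npz")); P=topress(cloud(c))
    m=(P[...,0]>-.075)&(P[...,0]<-.056)&(abs(P[...,1])<.1)&(P[...,2]>.085)&(P[...,2]<.118)
    p=P[m]; print(n,m.sum(),p.min(0).round(4),p.max(0).round(4),np.median(p,0).round(4)) if m.any() else print(n,0)
    img=c["img"].astype(int); m=(P[...,2]>.30)&(img.max(-1)<60)&(P[...,1]<-.15); p=P[m]; print("grip",p.min(0).round(4),p.max(0).round(4),np.median(p,0).round(4))
go([-.06,-.01,.1],35,.12)
E
```

```text
top 19 [-0.0646 -0.0065  0.0877] [-0.0569  0.0085  0.1114] [-0.0612  0.0017  0.1063]
grip [-0.106  -0.2101  0.3225] [-0.0053 -0.1894  0.338 ] [-0.0565 -0.1986  0.331 ]
side 41 [-0.0693 -0.0117  0.0858] [-0.0562  0.0072  0.1157] [-0.0639 -0.0049  0.1013]
grip [-0.7186 -0.2134  0.3016] [-0.0015 -0.151   0.3527] [-0.069  -0.2066  0.331 ]
t 0.1 grasp@press [-0.5755  0.5343  0.2489] F [-0.3  1.1 -0.5] op 0.0854
target tcp [0.455 0.073 0.325] shift [-2.828 -3.296  0.529] turn [-0.081 -1.22  -0.247]
```

Emit:
step_arm(
  series="-.2 -.15 0 0 0 0 1;-.4 -.3 0 0 0 0 1;-.6 -.45 0 0 0 0 1;-.8 -.6 0 0 0 0 1;-1 -.75 0 0 0 0 1;-1 -.9 0 0 0 0 1;-1 -1 0 0 0 0 1;-1 -1 0 0 0 0 1",
)

```text
time: 1.1
ee_pos: [0.2719, 0.4729, 0.4049]
orientation: [[-0.97, 0.241, -0.0], [0.241, 0.97, -0.0], [0.0, -0.0, -1.0]]
wrist_force: [0.2, 0.1, 0.1]
opening: 0.0851
gripper_force: 0.0
```

Emit:
step_arm(
  series="-.15 -.2 0 0 -.1 0 1;-.3 -.4 0 0 -.2 0 1;-.45 -.6 0 0 -.3 0 1;-.6 -.8 0 0 -.4 0 1;-.75 -1 0 0 -.5 0 1;-.85 -1 0 0 -.6 0 1;-.9 -1 0 0 -.6 0 1;-.9 -1 0 0 -.6 0 1",
)

```text
time: 2.1
ee_pos: [0.3672, 0.296, 0.4046]
orientation: [[-0.927, 0.241, 0.286], [0.23, 0.971, -0.071], [-0.295, 0.0, -0.956]]
wrist_force: [0.0, 0.5, -0.1]
opening: 0.0854
gripper_force: 0.0
```

```bash
python3 -c "
from h import *; go([-.06,-.002,.098],37,.12)"
```

```text
t 2.1 grasp@press [-0.2857  0.1959  0.2565] F [ 0.   0.5 -0.1] op 0.0854
target tcp [0.448 0.082 0.318] shift [-0.66  -1.258  0.81 ] turn [-0.116 -0.693 -0.228]
```

Emit:
step_arm(
  series="-.1 -.15 .05 -.02 -.1 -.04 1;-.2 -.3 .1 -.04 -.2 -.08 1;-.3 -.45 .2 -.06 -.3 -.12 1;-.4 -.6 .3 -.08 -.4 -.16 1;-.5 -.8 .4 -.1 -.5 -.2 1;-.6 -.9 .6 -.12 -.6 -.23 1;-.66 -1 .7 -.12 -.69 -.23 1;-.66 -1 .7 -.12 -.69 -.23 1",
)

```text
time: 3.1
ee_pos: [0.4503, 0.1257, 0.3412]
orientation: [[-0.796, 0.123, 0.592], [0.094, 0.992, -0.08], [-0.597, -0.008, -0.802]]
wrist_force: [0.2, 0.0, 0.1]
opening: 0.0852
gripper_force: 0.0
```

```bash
python3 -c "
from h import *; go([-.06,-.002,.098],37,.12)"
```

```text
t 3.1 grasp@press [-0.1361  0.0405  0.2169] F [0.2 0.  0.1] op 0.0852
target tcp [0.448 0.082 0.318] shift [ 0.076 -0.293  0.142] turn [-0.021 -0.011 -0.003]
```

Emit:
step_arm(
  series=".04 -.1 .05 -.02 -.01 0 1;.08 -.2 .1 -.02 -.01 0 1;.08 -.29 .14 -.02 -.01 0 1;.08 -.29 .14 -.02 -.01 0 1;.08 -.29 .14 -.02 -.01 0 1;.08 -.29 .14 -.02 -.01 0 1;.08 -.29 .14 -.02 -.01 0 1;.08 -.29 .14 -.02 -.01 0 1",
)

```text
time: 4.1
ee_pos: [0.4474, 0.0817, 0.318]
orientation: [[-0.794, 0.118, 0.597], [0.094, 0.993, -0.071], [-0.601, 0.0, -0.799]]
wrist_force: [0.2, -0.1, -0.0]
opening: 0.0855
gripper_force: 0.0
```

```bash
python3 - <<'E'
from h import *
from workcell import eyes
c=eyes.read_camera("wrist"); cv2.imwrite("pics/w1.png",c["img"][:,:,::-1]); np.savez("w1.npz",**c)
P=topress(cloud(c))
m=(P[...,0]>-.08)&(P[...,0]<-.045)&(abs(P[...,1])<.06)&(P[...,2]>.09)&(P[...,2]<.12)
v,u=np.nonzero(m); p=P[m]; print(m.sum(),p.min(0).round(4),p.max(0).round(4),np.median(p,0).round(4),u.min(),u.max(),v.min(),v.max())
go([-.06,-.002,.098],37,0)
E
```

```text
512 [-0.0689 -0.0066  0.09  ] [-0.0508  0.0114  0.1109] [-0.0653  0.0023  0.1047] 309 329 189 217
t 4.15 grasp@press [-0.1334 -0.0023  0.1941] F [ 0.1 -0.8 -0.2] op 0.0854
target tcp [0.52  0.073 0.222] shift [-0.005  0.001  0.806] turn [-0.002 -0.002 -0.004]
```

View pics/w1.png

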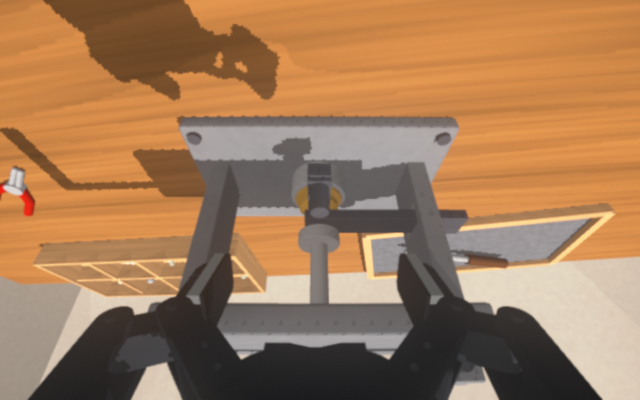

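The wrist view shows the knob at (319,205) between the fingers, the catch bar running right under the ram and clear space on both sides. The catch is at about 0.012. I'll advance and close on it.

Emit:
step_arm(
  series="0 .03 .2 0 0 0 1;0 .03 .4 0 0 0 1;0 .03 .6 0 0 0 .8;0 .03 .75 0 0 0 .6;0 .03 .8 0 0 0 .5;0 .03 .8 0 0 0 .5;0 .03 .8 0 0 0 .5;0 .03 .8 0 0 0 .5",
  newtons=25,
)

```text
time: 5.15
ee_pos: [0.5193, 0.0775, 0.2228]
orientation: [[-0.793, 0.118, 0.597], [0.094, 0.993, -0.071], [-0.602, 0.0, -0.799]]
wrist_force: [-0.7, -0.1, 0.0]
opening: 0.0427
gripper_force: 0.0
```

Emit:
step_arm(
  series="0 0 0 0 0 0 .3;0 0 0 0 0 0 .2;0 0 0 0 0 0 .1;0 0 0 0 0 0 .05;0 0 0 0 0 0 0;0 0 0 0 0 0 0;0 0 0 0 0 0 0;0 0 0 0 0 0 0",
  newtons=25,
)

```text
time: 6.15
ee_pos: [0.5194, 0.0773, 0.2224]
orientation: [[-0.793, 0.118, 0.597], [0.095, 0.993, -0.071], [-0.601, 0.0, -0.799]]
wrist_force: [-3.8, 1.6, 6.3]
opening: 0.0198
gripper_force: 24.3
```

```bash
python3 -c "
from h import *; go([-.06,.0555,.098],37,0)"
```

```text
t 6.15 grasp@press [-0.0613  0.0019  0.0986] F [-3.8  1.6  6.3] op 0.0198
target tcp [0.527 0.13  0.222] shift [-0.003  0.356  0.008] turn [-0.002 -0.001 -0.004]
```

Emit:
step_arm(
  series="0 .05 0 0 0 0 0;0 .1 0 0 0 0 0;0 .15 0 0 0 0 0;0 .2 0 0 0 0 0;0 .25 0 0 0 0 0;0 .3 0 0 0 0 0;0 .33 0 0 0 0 0;0 .34 0 0 0 0 0",
)

```text
time: 7.15
ee_pos: [0.5254, 0.1275, 0.2224]
orientation: [[-0.793, 0.119, 0.597], [0.095, 0.993, -0.072], [-0.602, -0.0, -0.799]]
wrist_force: [-4.5, -3.0, 6.5]
opening: 0.0199
gripper_force: 24.4
```

Emit:
step_arm(
  series="0 .01 0 0 0 0 0;0 .02 0 0 0 0 0;0 .03 0 0 0 0 0;0 .03 0 0 0 0 0;0 .03 0 0 0 0 0;0 .03 0 0 0 0 0;0 .03 0 0 0 0 0;0 .03 0 0 0 0 0",
)

```text
time: 8.15
ee_pos: [0.526, 0.1317, 0.2224]
orientation: [[-0.793, 0.12, 0.597], [0.095, 0.993, -0.072], [-0.601, -0.0, -0.799]]
wrist_force: [-3.3, -1.5, 7.4]
opening: 0.0196
gripper_force: 24.3
```

```bash
python3 -c "
from h import *; go([-.06,.0555,.098],37,0)"
```

```text
t 8.15 grasp@press [-0.061   0.0565  0.0986] F [-3.3 -1.5  7.4] op 0.0196
target tcp [0.527 0.13  0.222] shift [-0.003 -0.009  0.007] turn [-0.005 -0.001 -0.006]
```

Emit:
step_arm(
  series="0 .01 0 0 0 0 0;0 .015 0 0 0 0 0;0 .02 0 0 0 0 0;0 .025 0 0 0 0 0;0 .03 0 0 0 0 0;0 .035 0 0 0 0 0;0 .035 0 0 0 0 0;0 .035 0 0 0 0 0",
)

```text
time: 9.15
ee_pos: [0.5262, 0.1337, 0.2223]
orientation: [[-0.793, 0.126, 0.597], [0.098, 0.992, -0.078], [-0.602, -0.003, -0.799]]
wrist_force: [-6.7, -11.4, 9.3]
opening: 0.0198
gripper_force: 24.9
```

The force has risen to 11 N, so the catch is at its end stop. I'll release and back out.

Emit:
step_arm(
  series="0 -.01 0 0 0 0 .1;0 -.02 0 0 0 0 .3;0 -.02 0 0 0 0 .5;0 -.02 0 0 0 0 .6;0 -.02 0 0 0 0 .6;0 -.02 -.2 0 0 0 .6;0 -.02 -.4 0 0 0 .6;0 -.02 -.6 0 0 0 .6",
)

```text
time: 10.15
ee_pos: [0.4721, 0.141, 0.2945]
orientation: [[-0.794, 0.118, 0.596], [0.095, 0.993, -0.071], [-0.6, 0.001, -0.8]]
wrist_force: [0.3, 0.8, 0.4]
opening: 0.0513
gripper_force: 0.0
```

Emit:
step_arm(
  series="0 0 -.2 0 0 0 .6;0 0 -.4 0 0 0 .6;0 0 -.5 0 0 0 .6;0 0 -.5 0 0 0 .6;0 0 -.5 0 0 0 .6;0 0 -.5 0 0 0 .6;0 0 -.5 0 0 0 .6;0 0 -.5 0 0 0 .6",
)

```text
time: 11.15
ee_pos: [0.4281, 0.146, 0.3537]
orientation: [[-0.794, 0.119, 0.596], [0.095, 0.993, -0.072], [-0.601, -0.0, -0.8]]
wrist_force: [0.1, -0.4, -0.6]
opening: 0.0517
gripper_force: 0.0
```

```bash
python3 - <<'E'
from h import *
from workcell import eyes
c=eyes.read_camera("wrist"); cv2.imwrite("pics/w2.png",c["img"][:,:,::-1])
P=topress(cloud(c))
m=(P[...,0]>-.08)&(P[...,0]<-.045)&(abs(P[...,1])<.085)&(P[...,2]>.09)&(P[...,2]<.12)
p=P[m]; print(m.sum(),p.min(0).round(4),p.max(0).round(4))
# lever grip from top
c=eyes.read_camera("top");P=topress(cloud(c)); m=(P[...,2]>.28)&(P[...,2]<.36)&(c["img"].max(-1)<60)&(P[...,1]<-.17)&(P[...,1]>-.23)&(abs(P[...,0]+.06)<.05); p=P[m]; print("grip",p.min(0).round(4),p.max(0).round(4),np.median(p,0).round(4))
go([-.07,-.20,.326],10,.1)
E
```

```text
384 [-0.0689  0.0487  0.09  ] [-0.0505  0.0666  0.1109]
grip [-0.1061 -0.2101  0.3204] [-0.0107 -0.1895  0.3366] [-0.059  -0.1987  0.331 ]
t 11.25 grasp@press [-0.1601  0.0595  0.2299] F [-0.7  0.6 -0. ] op 0.0511
target tcp [ 0.536 -0.128  0.577] shift [-1.639 -1.73  -0.63 ] turn [-0.003  0.94  -0.005]
```

View pics/w2.png

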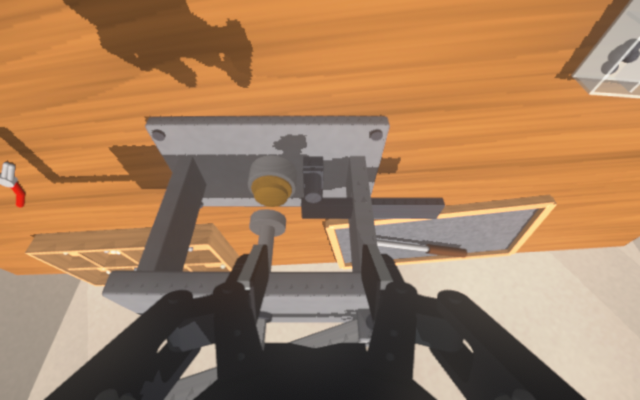

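The catch is fully out: the knob has moved to (313,180) and the bar clears the ram, with the brass cap visible at (271,190). Now the lever.

Emit:
step_arm(
  series="-.1 -.1 -.13 0 .1 0 .8;-.2 -.2 -.26 0 .2 0 1;-.3 -.3 -.4 0 .3 0 1;-.4 -.45 -.53 0 .4 0 1;-.5 -.6 -.67 0 .5 0 1;-.6 -.75 -.8 0 .6 0 1;-.6 -.9 -.8 0 .77 0 1;-.6 -.9 -.8 0 .77 0 1",
)

```text
time: 12.25
ee_pos: [0.4118, 0.0106, 0.5043]
orientation: [[-0.959, 0.122, 0.255], [0.118, 0.992, -0.031], [-0.257, 0.0, -0.966]]
wrist_force: [0.1, 0.7, -0.6]
opening: 0.0852
gripper_force: 0.0
```

```bash
python3 -c "
from h import *; go([-.07,-.20,.327],15,.07)"
```

```text
t 12.25 grasp@press [-0.2138 -0.0769  0.3545] F [ 0.1  0.7 -0.6] op 0.0852
target tcp [ 0.522 -0.126  0.544] shift [-0.882 -0.816 -0.042] turn [-0.003 -0.004 -0.013]
```

Emit:
step_arm(
  series="-.1 -.2 -.3 0 0 0 1;-.2 -.4 -.3 0 0 0 1;-.3 -.6 -.25 0 0 0 1;-.45 -.82 -.2 0 0 0 1;-.6 -.82 -.15 0 0 0 1;-.75 -.82 -.1 0 0 0 1;-.88 -.82 -.04 0 0 0 1;-.88 -.82 -.04 0 0 0 1",
)

```text
time: 13.25
ee_pos: [0.5236, -0.1235, 0.542]
orientation: [[-0.96, 0.117, 0.253], [0.113, 0.993, -0.031], [-0.255, -0.001, -0.967]]
wrist_force: [-1.3, -0.2, -0.6]
opening: 0.0855
gripper_force: 0.0
```

```bash
python3 - <<'E'
from h import *
from workcell import eyes
go([-.07,-.20,.327],15,0)
c=eyes.read_camera("wrist"); cv2.imwrite("pics/w3.png",c["img"][:,:,::-1]); np.savez("w3.npz",**c)
P=topress(cloud(c)); m=(P[...,2]>.29)&(P[...,2]<.36)&(c["img"].max(-1)<60)&(P[...,1]<-.17)&(P[...,1]>-.23)&(abs(P[...,0]+.06)<.04); p=P[m]; print("grip",m.sum(),p.min(0).round(4),p.max(0).round(4),np.median(p,0).round(4))
E
```

```text
t 13.25 grasp@press [-0.0876 -0.1972  0.3921] F [-1.3 -0.2 -0.6] op 0.0855
target tcp [ 0.54  -0.129  0.477] shift [ 0.002 -0.02   0.45 ] turn [-0.003 -0.009 -0.003]Traceback (most recent call last):
  File "<stdin>", line 5, in <module>
    return umr_minimum(a, axis, None, out, keepdims, initial, where)
ValueError: zero-size array to reduction operation minimum which has no identity
```

View pics/w3.png

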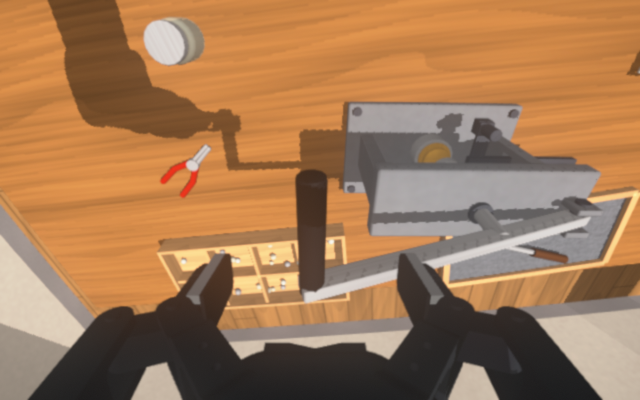

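The black grip runs from (312,180) to (312,290), centred between the fingers. I'll descend and close.

Emit:
step_arm(
  series="0 -.02 .1 0 0 0 1;0 -.02 .2 0 0 0 .9;0 -.02 .3 0 0 0 .7;0 -.02 .4 0 0 0 .6;0 -.02 .45 0 0 0 .5;0 -.02 .45 0 0 0 .5;0 -.02 .45 0 0 0 .5;0 -.02 .45 0 0 0 .45",
  newtons=40,
)

```text
time: 14.3
ee_pos: [0.5392, -0.1299, 0.4789]
orientation: [[-0.959, 0.118, 0.256], [0.114, 0.993, -0.03], [-0.258, 0.0, -0.966]]
wrist_force: [-0.2, -0.3, 0.9]
opening: 0.0388
gripper_force: 0.0
```

Emit:
step_arm(
  series="0 0 0 0 0 0 .3;0 0 0 0 0 0 .2;0 0 0 0 0 0 .1;0 0 0 0 0 0 .1;0 0 0 0 0 0 .1;0 0 0 0 0 0 .1;0 0 0 0 0 0 .1;0 0 0 0 0 0 .1",
  newtons=40,
)

```text
time: 15.3
ee_pos: [0.5394, -0.1287, 0.4782]
orientation: [[-0.96, 0.117, 0.255], [0.113, 0.993, -0.029], [-0.256, 0.001, -0.967]]
wrist_force: [0.4, 5.1, -0.7]
opening: 0.0206
gripper_force: 39.3
```

```bash
python3 - <<'E'
from h import *
from workcell import telemetry
s=telemetry.state(); R=np.array(s["orientation"]); g0=topress(s["ee_pos"]+.155*R[:,2]); print(g0)
f=lambda q:np.array([0,.112-.33*np.cos(.33-q),.222+.33*np.sin(.33-q)])
for q in (.04,.08,.12,.16,.2,.24,.28,.30,.32,.33,.34,.35,.36,.37): print(q,(R.T@RP@(f(q)-f(0.0))/.15).round(3))
E
```

```text
[-0.07108938 -0.20015363  0.32841114]
0.04 [ 0.021 -0.027  0.081]
0.08 [ 0.043 -0.051  0.163]
0.12 [ 0.065 -0.071  0.246]
0.16 [ 0.087 -0.087  0.329]
0.2 [ 0.109 -0.101  0.413]
0.24 [ 0.132 -0.111  0.498]
0.28 [ 0.154 -0.117  0.583]
0.3 [ 0.166 -0.119  0.625]
0.32 [ 0.177 -0.12   0.668]
0.33 [ 0.182 -0.12   0.689]
0.34 [ 0.188 -0.12   0.71 ]
0.35 [ 0.194 -0.119  0.732]
0.36 [ 0.199 -0.119  0.753]
0.37 [ 0.205 -0.118  0.774]
```

Emit:
step_arm(
  series=".02 -.03 .08 0 0 0 .1;.04 -.05 .16 0 0 0 .1;.065 -.07 .245 0 0 0 .1;.085 -.085 .33 0 0 0 .1;.11 -.1 .41 0 0 0 .1;.12 -.105 .455 0 0 0 .1;.13 -.11 .5 0 0 0 .1;.13 -.11 .5 0 0 0 .1",
)

```text
time: 16.3
ee_pos: [0.5378, -0.1442, 0.3999]
orientation: [[-0.96, 0.116, 0.253], [0.113, 0.993, -0.027], [-0.255, 0.003, -0.967]]
wrist_force: [3.3, 7.7, -6.0]
opening: 0.0203
gripper_force: 39.3
```

Emit:
step_arm(
  series=".01 0 .04 0 0 0 .1;.025 -.005 .085 0 0 0 .1;.035 -.01 .125 0 0 0 .1;.045 -.01 .16 0 0 0 .1;.05 -.01 .18 0 0 0 .1;.055 -.01 .2 0 0 0 .1;.06 -.01 .22 0 0 0 .1;.06 -.01 .22 0 0 0 .1",
)

```text
time: 17.3
ee_pos: [0.5374, -0.1451, 0.3689]
orientation: [[-0.96, 0.115, 0.257], [0.112, 0.993, -0.025], [-0.258, 0.005, -0.966]]
wrist_force: [-13.2, 15.7, 27.5]
opening: 0.0206
gripper_force: 42.7
```

```bash
python3 -c "
from h import *; go([-.071,-.2178,.2158],15)"
```

```text
t 17.3 grasp@press [-0.0708 -0.216   0.2191] F [-13.2  15.7  27.5] op 0.0206
target tcp [ 0.537 -0.146  0.366] shift [ 0.008 -0.007  0.021] turn [ 0.01  -0.001 -0.001]
```

Emit:
step_arm(
  series=".002 0 .007 0 0 0 .1;.004 0 .013 0 0 0 .1;.005 0 .02 0 0 0 .1;.005 0 .02 0 0 0 .1;.005 0 .02 0 0 0 .1;.005 0 .02 0 0 0 .1;.005 0 .02 0 0 0 .1;.005 0 .02 0 0 0 .1",
)

```text
time: 18.3
ee_pos: [0.5375, -0.1452, 0.3672]
orientation: [[-0.959, 0.115, 0.259], [0.112, 0.993, -0.025], [-0.26, 0.005, -0.966]]
wrist_force: [-19.2, 17.7, 43.4]
opening: 0.0202
gripper_force: 44.9
```

```bash
python3 - <<'E'
from h import *
from workcell import eyes
go([-.071,-.2,.329],15)
c=eyes.read_camera("side"); cv2.imwrite("pics/s2.png",cv2.resize(c["img"][150:300,260:460,::-1],None,fx=4,fy=4))
E
```

```text
t 18.3 grasp@press [-0.0704 -0.216   0.2175] F [-19.2  17.7  43.4] op 0.0202
target tcp [ 0.539 -0.128  0.479] shift [-0.191  0.116 -0.718] turn [ 0.01   0.003 -0.   ]
```

View pics/s2.png

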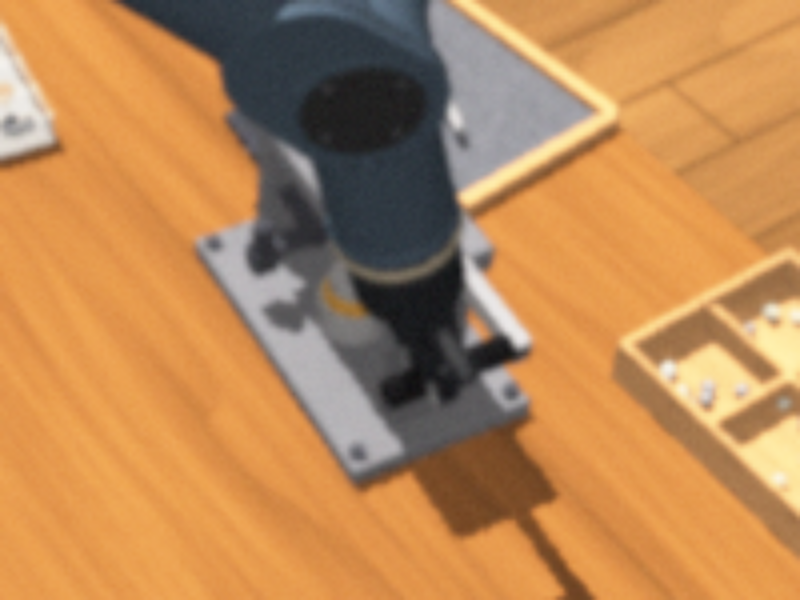

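The hand holds the grip with the lever down at (500,350). The force rose steeply (27 to 43 N) with almost no travel, so the cap is at its stop. Next I'll lift along the same arc.

Emit:
step_arm(
  series="-.02 0 -.08 0 0 0 .1;-.04 .005 -.16 0 0 0 .1;-.065 .01 -.245 0 0 0 .1;-.085 .02 -.33 0 0 0 .1;-.11 .03 -.41 0 0 0 .1;-.13 .045 -.5 0 0 0 .1;-.14 .055 -.54 0 0 0 .1;-.14 .055 -.54 0 0 0 .1",
)

```text
time: 19.35
ee_pos: [0.5385, -0.1381, 0.4475]
orientation: [[-0.96, 0.116, 0.256], [0.112, 0.993, -0.029], [-0.258, 0.001, -0.966]]
wrist_force: [2.2, 6.3, -1.5]
opening: 0.0201
gripper_force: 40.5
```

```bash
python3 -c "
from h import *; go([-.071,-.2,.329],15)"
```

```text
t 19.35 grasp@press [-0.0706 -0.2096  0.2977] F [ 2.2  6.3 -1.5] op 0.0201
target tcp [ 0.539 -0.128  0.479] shift [-0.05   0.065 -0.202] turn [ 0.002 -0.003 -0.001]
```

Emit:
step_arm(
  series="-.01 .015 -.04 0 0 0 .1;-.02 .03 -.08 0 0 0 .1;-.03 .042 -.12 0 0 0 .1;-.04 .054 -.16 0 0 0 .1;-.045 .06 -.18 0 0 0 .1;-.05 .065 -.2 0 0 0 .1;-.05 .065 -.2 0 0 0 .1;-.05 .065 -.2 0 0 0 .1",
)

```text
time: 20.35
ee_pos: [0.5393, -0.13, 0.4784]
orientation: [[-0.959, 0.118, 0.257], [0.114, 0.993, -0.032], [-0.259, -0.001, -0.966]]
wrist_force: [4.8, 0.3, -3.9]
opening: 0.02
gripper_force: 40.0
```

Emit:
step_arm(
  series="0 .002 -.005 0 0 0 .1;0 .004 -.01 0 0 0 .1;-.003 .006 -.015 0 0 0 .1;-.004 .007 -.02 0 0 0 .1;-.005 .008 -.025 0 0 0 .1;-.005 .008 -.025 0 0 0 .1;-.005 .008 -.025 0 0 0 .1;-.005 .008 -.025 0 0 0 .1",
)

```text
time: 21.35
ee_pos: [0.5394, -0.1289, 0.482]
orientation: [[-0.959, 0.118, 0.257], [0.114, 0.993, -0.032], [-0.259, -0.002, -0.966]]
wrist_force: [9.0, -0.5, -6.2]
opening: 0.0205
gripper_force: 39.5
```

```bash
python3 -c "
from h import *; go([-.071,-.2,.329],15)"
```

```text
t 21.35 grasp@press [-0.0706 -0.2008  0.3322] F [ 9.  -0.5 -6.2] op 0.0205
target tcp [ 0.539 -0.128  0.479] shift [0.008 0.003 0.02 ] turn [-0.004  0.    -0.004]
```

Not at the stop yet, since the force is still only about lifting level. Keep lifting in small steps.

Emit:
step_arm(
  series="0 .003 -.008 0 0 0 .1;-.003 .006 -.016 0 0 0 .1;-.005 .009 -.024 0 0 0 .1;-.007 .01 -.03 0 0 0 .1;-.007 .01 -.03 0 0 0 .1;-.007 .01 -.03 0 0 0 .1;-.007 .01 -.03 0 0 0 .1;-.007 .01 -.03 0 0 0 .1",
)

```text
time: 22.35
ee_pos: [0.5395, -0.1274, 0.4867]
orientation: [[-0.959, 0.118, 0.257], [0.114, 0.993, -0.032], [-0.259, -0.002, -0.966]]
wrist_force: [8.2, -1.8, -6.6]
opening: 0.0205
gripper_force: 39.6
```

```bash
python3 - <<'E'
from h import *
from workcell import eyes
for n in ("top","side"):
    c=eyes.read_camera(n);P=topress(cloud(c)); c0=dict(np.load(f"{n}0.npz"));P0=topress(cloud(c0))
    # lever arm bar near its free end and mid: top surface height vs y, before and now
    for lo,hi in ((-.05,0),(-.13,-.08),(-.20,-.16)):
        r=[]
        for Q,im in ((P0,c0["img"]),(P,c["img"])):
            m=(abs(Q[...,0])<.006)&(Q[...,1]>lo)&(Q[...,1]<hi)&(Q[...,2]>.213)&(Q[...,2]<.36); p=Q[m]
            r.append((m.sum(),np.round(np.median(p[:,2]-(-.342*(p[:,1]-.112)),0),4) if m.any() else None))
        print(n,lo,hi,r)
    for Q,im in ((P0,c0["img"]),(P,c["img"])):
        m=(Q[...,0]>-.112)&(Q[...,0]<-.1)&(Q[...,1]>-.23)&(Q[...,1]<-.17)&(Q[...,2]>.29)&(Q[...,2]<.35); p=Q[m]; print("end",m.sum(),p.max(0).round(4) if m.any() else 0, np.median(p,0).round(4) if m.any() else 0)
    cv2.imwrite(f"pics/{n}3.png",cv2.resize(c["img"][120:270,260:460,::-1],None,fx=4,fy=4))
E
```

```text
top -0.05 0 [(np.int64(119), np.float64(0.2276)), (np.int64(116), np.float64(0.2281))]
top -0.13 -0.08 [(np.int64(117), np.float64(0.2271)), (np.int64(116), np.float64(0.2285))]
top -0.2 -0.16 [(np.int64(97), np.float64(0.2261)), (np.int64(94), np.float64(0.2276))]
end 24 [-0.1004 -0.1897  0.3336] [-0.1034 -0.1978  0.3286]
end 8 [-0.102  -0.1892  0.3327] [-0.1043 -0.1922  0.3271]
side -0.05 0 [(np.int64(79), np.float64(0.2192)), (np.int64(0), None)]
side -0.13 -0.08 [(np.int64(51), np.float64(0.2289)), (np.int64(8), np.float64(0.2319))]
side -0.2 -0.16 [(np.int64(40), np.float64(0.2282)), (np.int64(39), np.float64(0.2301))]
end 37 [-0.1001 -0.1929  0.3377] [-0.1065 -0.2027  0.3288]
end 40 [-0.1002 -0.191   0.3361] [-0.1063 -0.2025  0.3298]
```

View pics/side3.png

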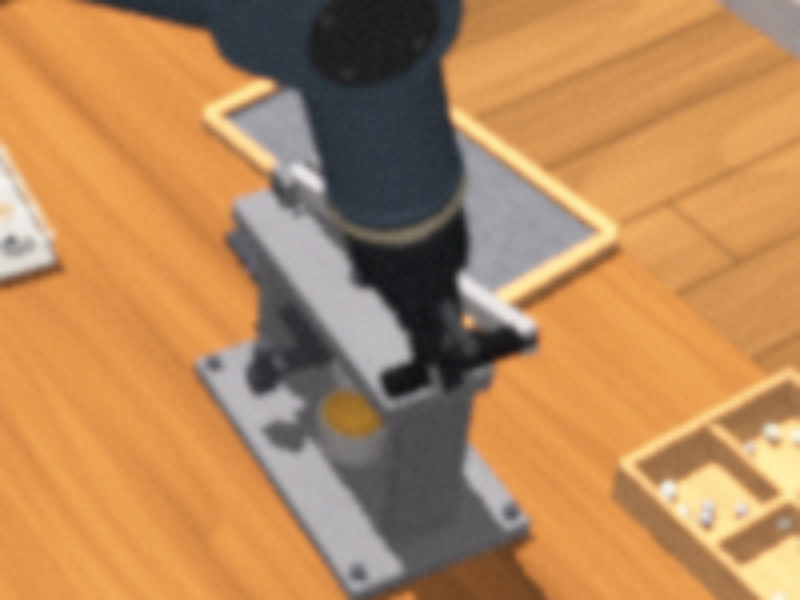

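Emit:
step_arm(
  series="0 0 0 0 0 0 0;0 0 0 0 0 0 0;0 .003 -.008 0 0 0 0;-.003 .006 -.016 0 0 0 0;-.005 .009 -.024 0 0 0 0;-.007 .01 -.03 0 0 0 0;-.007 .01 -.03 0 0 0 0;-.007 .01 -.03 0 0 0 0",
  newtons=90,
)

```text
time: 23.45
ee_pos: [0.5397, -0.1261, 0.4904]
orientation: [[-0.959, 0.118, 0.256], [0.114, 0.993, -0.033], [-0.258, -0.003, -0.966]]
wrist_force: [13.7, -3.5, -15.8]
opening: 0.0186
gripper_force: 88.9
```

```bash
cat > lev.py <<'E'
from h import *
from workcell import eyes
for n in ("top","side"):
    c=eyes.read_camera(n);P=topress(cloud(c)); c0=dict(np.load(f"{n}0.npz"));P0=topress(cloud(c0))
    for lo,hi in ((-.05,0),(-.13,-.08),(-.20,-.16)):
        r=[]
        for Q in (P0,P):
            m=(abs(Q[...,0])<.006)&(Q[...,1]>lo)&(Q[...,1]<hi)&(Q[...,2]>.225)&(Q[...,2]<.36); p=Q[m]
            r.append((int(m.sum()),float(np.round(np.median(p[:,2]+.342*(p[:,1]-.112)),4)) if m.any() else None))
        print(n,lo,hi,r)
go([-.071,-.2,.329],15)
E
python3 lev.py
```

```text
top -0.05 0 [(107, 0.228), (107, 0.2311)]
top -0.13 -0.08 [(117, 0.2271), (114, 0.2309)]
top -0.2 -0.16 [(97, 0.2261), (98, 0.2309)]
side -0.05 0 [(63, 0.2264), (0, None)]
side -0.13 -0.08 [(49, 0.229), (7, 0.2338)]
side -0.2 -0.16 [(40, 0.2282), (38, 0.2334)]
t 23.55 grasp@press [-0.0707 -0.1982  0.3406] F [ 14.1  -3.5 -15.5] op 0.0187
target tcp [ 0.539 -0.128  0.479] shift [ 0.022 -0.015  0.075] turn [-0.007 -0.001 -0.004]
```

Emit:
step_arm(
  series="0 .003 -.01 0 0 0 0;-.003 .006 -.018 0 0 0 0;-.005 .008 -.025 0 0 0 0;-.005 .008 -.025 0 0 0 0;-.005 .008 -.025 0 0 0 0;-.005 .008 -.025 0 0 0 0;-.005 .008 -.025 0 0 0 0;-.005 .008 -.025 0 0 0 0",
)

```text
time: 24.55
ee_pos: [0.5401, -0.1255, 0.4909]
orientation: [[-0.96, 0.12, 0.252], [0.114, 0.993, -0.036], [-0.255, -0.006, -0.967]]
wrist_force: [31.1, -11.4, -46.6]
opening: 0.0187
gripper_force: 90.0
```

```bash
python3 lev.py
```

```text
top -0.05 0 [(107, 0.228), (106, 0.2301)]
top -0.13 -0.08 [(117, 0.2271), (117, 0.2312)]
top -0.2 -0.16 [(97, 0.2261), (97, 0.232)]
side -0.05 0 [(63, 0.2264), (0, None)]
side -0.13 -0.08 [(49, 0.229), (7, 0.2337)]
side -0.2 -0.16 [(40, 0.2282), (35, 0.2332)]
t 24.65 grasp@press [-0.0709 -0.198   0.3411] F [ 31.5 -11.6 -47.1] op 0.0183
target tcp [ 0.539 -0.128  0.479] shift [ 0.025 -0.02   0.078] turn [-0.013 -0.008 -0.004]
```

The lever is at its upper stop: 47 N with no travel, and the bar lies at exactly 0.33 rad. I'll release, retreat, and check the cap with the wrist camera.

Emit:
step_arm(
  series="0 -.005 .015 0 0 0 0;0 -.005 .02 0 0 0 .1;0 -.005 .02 0 0 0 .4;0 -.005 .02 0 0 0 .8;0 -.005 .02 0 0 0 1;0 -.005 .02 0 0 0 1;0 -.005 -.2 0 0 0 1;0 -.005 -.5 0 0 0 1",
)

```text
time: 25.65
ee_pos: [0.5189, -0.1225, 0.5677]
orientation: [[-0.96, 0.118, 0.253], [0.114, 0.993, -0.03], [-0.254, -0.0, -0.967]]
wrist_force: [0.7, 0.4, 0.1]
opening: 0.0857
gripper_force: 0.0
```

Emit:
step_arm(
  series=".1 0 -.1 0 0 0 1;.2 0 -.1 0 0 0 1;.3 0 -.1 0 -.1 0 1;.45 .2 -.1 0 -.2 0 1;.6 .4 -.1 0 -.3 0 1;.75 .6 -.1 0 -.4 0 1;.9 .8 -.1 0 -.5 0 1;.9 .9 -.1 0 -.5 0 1",
)

```text
time: 26.65
ee_pos: [0.3997, 0.0287, 0.5459]
orientation: [[-0.868, 0.115, 0.484], [0.1, 0.993, -0.056], [-0.487, -0.0, -0.873]]
wrist_force: [0.1, -1.3, 0.0]
opening: 0.0855
gripper_force: 0.0
```

```bash
python3 lev.py; python3 -c "
from h import *; go([-.06,-.002,.098],37,.15)"
```

```text
top -0.05 0 [(107, 0.228), (109, 0.231)]
top -0.13 -0.08 [(117, 0.2271), (115, 0.2307)]
top -0.2 -0.16 [(97, 0.2261), (97, 0.2315)]
side -0.05 0 [(63, 0.2264), (61, 0.2316)]
side -0.13 -0.08 [(49, 0.229), (48, 0.2334)]
side -0.2 -0.16 [(40, 0.2282), (38, 0.2328)]
t 26.75 grasp@press [-0.1909 -0.0599  0.411 ] F [ 0.6 -0.6  0.3] op 0.0855
target tcp [ 0.539 -0.128  0.479] shift [-0.683 -0.935  0.898] turn [0.    0.493 0.002]
t 26.75 grasp@press [-0.1909 -0.0599  0.411 ] F [ 0.6 -0.6  0.3] op 0.0855
target tcp [0.43  0.084 0.342] shift [0.532 0.387 1.267] turn [ 0.001 -0.275  0.002]
```

Emit:
step_arm(
  series=".15 .1 .1 0 -.05 0 1;.3 .2 .2 0 -.1 0 1;.4 .3 .35 0 -.2 0 1;.5 .39 .5 0 -.27 0 1;.53 .39 .65 0 -.27 0 1;.53 .39 .8 0 -.27 0 1;.53 .39 1 0 -.27 0 1;.53 .39 1 0 -.27 0 1",
)

```text
time: 27.75
ee_pos: [0.4124, 0.0839, 0.3759]
orientation: [[-0.796, 0.119, 0.593], [0.094, 0.993, -0.074], [-0.598, -0.003, -0.802]]
wrist_force: [-0.2, 0.2, 0.3]
opening: 0.0857
gripper_force: 0.0
```

```bash
python3 - <<'E'
from h import *
from workcell import eyes
c=eyes.read_camera("wrist"); cv2.imwrite("pics/w4.png",c["img"][:,:,::-1]); np.savez("w4.npz",**c)
for nm,c in (("w1",dict(np.load("w1.npz"))),("w4",c),("s0",dict(np.load("side0.npz"))),("s",eyes.read_camera("side"))):
    P=topress(cloud(c)); hsv=cv2.cvtColor(c["img"],cv2.COLOR_RGB2HSV)
    m=(np.hypot(P[...,0],P[...,1])<.024)&(P[...,2]>.03)&(P[...,2]<.08)&(hsv[...,1]>110); p=P[m]
    print(nm,m.sum(),p.min(0).round(4),p.max(0).round(4),np.percentile(p[:,2],[10,50,90,97]).round(4))
P=topress(cloud(dict(np.load("w4.npz"))))
m=(P[...,0]>-.08)&(P[...,0]<-.045)&(abs(P[...,1])<.085)&(P[...,2]>.09)&(P[...,2]<.12)
p=P[m]; print("knob",p.min(0).round(4),p.max(0).round(4))
go([-.06,-.002,.098],37,.15)
E
```

```text
w1 326 [-0.0218 -0.0233  0.0524] [0.0109 0.0239 0.0776] [0.0536 0.0622 0.068  0.069 ]
w4 635 [-0.024  -0.0226  0.0515] [0.019  0.0233 0.0632] [0.0539 0.0597 0.0619 0.0623]
s0 66 [-0.0223 -0.0231  0.0469] [0.0138 0.0088 0.0757] [0.0501 0.0621 0.0685 0.0709]
s 105 [-0.0224 -0.0227  0.0457] [0.0141 0.0224 0.0674] [0.0523 0.0586 0.063  0.0653]
knob [-0.0684  0.0486  0.0901] [-0.0509  0.0662  0.1112]
t 27.85 grasp@press [-0.1689 -0.004   0.2535] F [-0.2 -0.8 -1.5] op 0.0855
target tcp [0.43  0.084 0.342] shift [0.046 0.01  0.265] turn [-0.006 -0.006 -0.005]
```

View pics/w4.png

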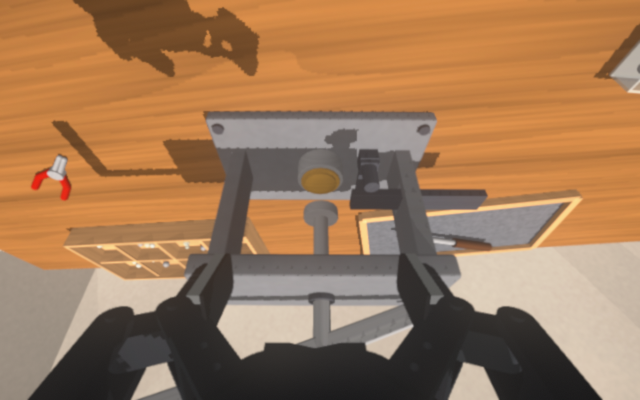

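```bash
python3 - <<'E'
from h import *
P4=None
for nm in ("w1","w4"):
    c=dict(np.load(nm+".npz")); P=topress(cloud(c)); hsv=cv2.cvtColor(c["img"],cv2.COLOR_RGB2HSV)
    r=np.hypot(P[...,0],P[...,1])
    for a,b in ((0,.006),(.006,.012),(.012,.016),(.016,.02)):
        m=(r>a)&(r<b)&(P[...,2]>.05)&(P[...,2]<.073)&(hsv[...,1]>110)&(P[...,0]<.0); print(nm,a,m.sum(),np.percentile(P[m][:,2],[25,50,75]).round(4) if m.any() else 0)
    for lab,x0,x1,y0,y1,z0,z1 in (("base",-.083,-.07,-.1,.1,.01,.03),("die rim",-.031,-.024,-.02,.02,.04,.056),("crosshead",-.05,-.03,-.1,.1,.2,.22)):
        m=(P[...,0]>x0)&(P[...,0]<x1)&(P[...,1]>y0)&(P[...,1]<y1)&(P[...,2]>z0)&(P[...,2]<z1); print(lab,m.sum(),np.percentile(P[m][:,2],[50,90]).round(4) if m.any() else 0)
E
```

```text
w1 0 0 0
w1 0.006 1 [0.0687 0.0687 0.0687]
w1 0.012 28 [0.0672 0.0681 0.0684]
w1 0.016 125 [0.0583 0.0633 0.066 ]
base 2509 [0.0184 0.0201]
die rim 75 [0.0459 0.0495]
crosshead 858 [0.2101 0.2103]
w4 0 19 [0.0614 0.0618 0.0621]
w4 0.006 63 [0.061  0.0615 0.0619]
w4 0.012 82 [0.0598 0.0604 0.0612]
w4 0.016 131 [0.0567 0.0581 0.0594]
base 1695 [0.0184 0.0202]
die rim 239 [0.0483 0.0522]
crosshead 1208 [0.2101 0.2105]
```

The cap top now measures 61.8 mm, against 62 mm when home (50 mm die plus 12 mm cap). The catch is out, the lever is up, and the hand is clear of everything. In the picture the cap at (320,180) sits flush, with the knob at (370,185).

```bash
python3 -c "
from workcell import arm; print(arm.sign_off())"
```

```text
the job is handed in; nothing more can be done
None
```

I slid the catch fully out, pressed the cap home (its top measures 61.8 mm against 62 mm expected), lifted the lever back to its upper stop and let go of everything, then handed the job in at about 28 s of robot time; the organiser, jar and pliers were never touched, though I did not re-measure their positions.

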